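# Vent the reagent dock and unscrew the jar's tight cap

### The arm

A 7-joint arm with a two-finger parallel gripper is mounted at the origin on the work surface. World frame = base frame: x ahead of the robot, y to its left, z up, the work surface at z = 0. Lengths are in m, angles in rad, forces in N, time in s.
With the tool pointing down it reaches from about 0.4 to 0.85 m from the base axis. Payload 4.5 kg.
Tool frame: the origin (TCP) lies on the centre line of the jaws, within the pads' length; the fingertips stand 8 mm ahead of it and the grasp point (between the pads) lies 11 mm behind it; z points along the fingers, x is the direction in which the jaws open and shut, and the axes are right-handed (so a half turn about z gives the same grasp; the last joint's range is limited). The gripper opens to 88 mm and grips with 3 to 60 N. Pads are 18 mm wide; open, the fingers measure 123 mm over their backs; the gripper's body (75 mm by 187 mm) begins 45 mm behind the grasp point.
Start: joints at [1.256, 0.689, -0.195, 1.565, 0.157, 0.902, -0.215], TCP at [0.214, -0.587, 0.247] pointing down, gripper open.
Joint ranges: [-3.01, 3.01], [-0.46, 2.08], [-1.47, 1.51], [0.13, 2.56], [-1, 4.14], [0.04, 2.09], [-2.66, 2.66]. Speed limits (rad/s): [2.57, 2.57, 3.14, 3.14, 3.14, 3.14, 3.14].

### API

Orientations are given as a unit quaternion [x, y, z, w].
In Python, from plant import r gives the robot as it stands.
- The arm moves only by the shell command python3 -m pendant 'ROWS' [FORCE]. ROWS is JSON, a list of rows, each a list of 3 entries, a list of its own where there are three numbers: the turn, a rotation vector about the tool's x, y, z in rad, then the shift along the tool's x, y, z in m, then the opening, from 0 (shut) to 1 (fully open). In form: [[[wx, wy, wz], [tx, ty, tz], claw], ...]. A call has 1 to 10 rows; each row is the pose to reach, as a shift and turn from the pose commanded when the call began, along the tool's axes at that moment; what a row does not reach only later rows make up. A row lasts 1/10 s, in which the tool goes at most 50 mm and 8.59 degrees, less where a joint would pass 70% of its speed; a pose out of reach is approached as far as the arm can. A call with a gripper value outside its range is refused whole. The fingers move at their own pace and stop on an object; FORCE is the grip in N (left out, the last holds). Time passes only in rows, so rows that repeat a pose let the fingers close. It gives the time, the measured TCP pose, the force and the opening at its end, in the units of the state.
- r.get_state(): the state, without advancing time (a new reading comes with each control period).
- r.snapshot(name): name is "scene" or "top"; returns a dict with "image" (400x640x3 uint8, red, green, blue), "mtx" (3x3 intrinsics, pixels), "dist" ([k1, k2, p1, p2, k3] as OpenCV has them; the pictures are not rectified), "R" (3x3) and "t" (3): a world point X has camera coordinates R X + t. Camera axes: x right, y down, z forward; pixel columns grow to the right and rows downward; lengths in m; the calibration is good to about 2 mm. A picture is of the moment at which its call begins. There is no depth.
- r.finish_job(): hands the job in, once; it reports no verdict.
The state is a dict: "clock": time; "q": joint angles; "qd": joint speeds; "joint_torque": joint torques, N m; "tool_pos": TCP position; "eef_rot": TCP orientation; "contact_force": force on the tool from outside, world axes, zero at the start; "moment": the same for the moment, N m; "opening": opening from 0.0 (shut) to 1.0 (fully open).
Only numpy, scipy, OpenCV 4.12 (cv2) and the standard library are available. Lean on these libraries where they do the work, as an engineer would, in place of code of your own. Each camera call takes 0.05 s, during which the arm holds its last target. There are 200 camera calls.

### The job

First vent the dock by pressing its red plunger head down to its stop. Then unscrew the tight blue cap of the amber jar, which the dock keeps from turning: turn it anticlockwise until the thread lets go and no further than needed, without dragging the jar up out of its pocket. Lift the cap straight off and finish while still gripping it, level and still, about 3 cm clear above the jar's mouth; leave everything else on the bench where it is.

Things in the scene. Friction and masses are not known exactly. Their poses are not given: they have to be found in the camera images.
- dock: fixed white base plate (95 mm by 195 mm, 10 mm thick) with a square blue-walled pocket 75 mm wide inside, wall tops 32 mm above the bench, in which the jar stands on the plate, braced against turning. Origin on the bench under the pocket's centre, z up. Its -y side carries the grey plunger post, 110 mm from the pocket's centre
- plunger_top (a point): centre of the top face of the red round plunger head (36 mm diameter, 10 mm thick) on the grey post of the dock; 73 mm above the bench when up; moves straight down
- plunger (a joint): travel of the plunger in m: 0 up, 0.012 fully down at its stop. A spring pushes it back up (2 N at the top, 8 N at the stop) when it is let go
- jar_mouth (a point): point on the axis of the loose square amber jar (0.6 kg, 72 mm square, shoulder 72 mm above the jar's underside, then a neck of 50 mm diameter over its thread) at the top of its mouth, 119 mm above the jar's underside and 129 mm above the bench; z up along the jar's axis, x and y along the jar's sides. The jar has about 1.5 mm of play on each side in the pocket
- cap_center (a point): centre (half-way up) of the round blue ribbed screw cap: 62 mm diameter, 34 mm tall, 60 g, white line on top from the middle to the rim along its +x. z is its axis, up. Screwed on, this centre is 117 mm above the bench, the cap's lower edge 100 mm and its top 134 mm; the jar's shoulder is 18 mm below the cap's lower edge. The cap hangs down round the neck, so its lower edge clears the mouth once it is lifted by 29 mm
- seal (a joint): angle (rad) by which the jar's white inner seal, turned by the cap, has been unscrewed: 0 tight, growing anticlockwise from above. 0.35 N m of friction. Lags up to 0.15 rad behind the cap (play). The cap rises 2 mm per rad. The coarse thread holds the cap until about 1.1 rad and frees it to be lifted straight off from 1.2 to 1.9 rad (cap turned about 80 degrees); beyond 1.95 is too far
- rack: bystander: fixed white rack of purple-capped tubes, 60 by 130 mm, 100 mm tall, origin under its centre
- spare_jar: bystander: loose round amber jar with a white lid, 64 mm diameter, 110 mm tall, origin at its underside
- beaker: bystander: loose clear beaker, 68 mm diameter, 85 mm tall, origin at its underside
- tip_box: bystander: loose yellow box 80 by 120 by 50 mm, origin at its underside
- timer: bystander: loose grey timer 60 by 65 by 18 mm, origin at its underside
- tray: bystander: loose steel tray 100 by 200 by 30 mm, origin at its underside
Not all that is in view belongs to the job. Of the things that look like the part that bears cap_center, the smaller one is meant.

How it is judged:
By the outcome, as a careful person would: the job done as asked, in the order asked, and still so for the second after the job is handed in, while the arm keeps its last pose, push and grip.
It also fails if it takes over 51 s, if anything falls off the work surface, if the arm or the gripper's body presses on something with over 40 N, if the wrist force passes 120 N, or if a joint passes its speed limit or range.

## Working session

There is one attempt and no reset: what is moved stays moved. The work goes in short steps, Python scripts to look and compute and a shell command to move; the robot and the scene stay as the last step left them, time stands still between calls to the robot, and variables do not carry over. Pictures are saved under pics/ and viewed, about 8 in all and at most 12, crops included, and the job is handed in when it is done.

```bash
mkdir -p pics
python3 - <<'E'
from plant import r
import cv2
for n in("scene","top"):
    s=r.snapshot(n); cv2.imwrite(f"pics/{n}0.png",s["image"][:,:,::-1])
    print(n,s["mtx"].tolist(),s["dist"],s["R"].tolist() if hasattr(s["R"],'tolist') else s["R"],s["t"])
print(r.get_state())
E
```

```text
scene [[476.39596895628256, 0.0, 313.42055206619597], [0.0, 476.39596895628256, 209.18135907565016], [0.0, 0.0, 1.0]] [-0.06670123  0.          0.          0.          0.        ] [[-0.5388943595635567, 0.8423722603676135, 0.0013580109503922493], [0.6068149656465427, 0.38931745340941404, -0.6929700700161543], [-0.5842674616115203, -0.3726136007098587, -0.7209650739585549]] [ 0.29761888 -0.26028158  1.84185031]
top [[474.21195322734167, 0.0, 318.7414219457276], [0.0, 474.21195322734167, 195.7451914341295], [0.0, 0.0, 1.0]] [0.00041106 0.         0.         0.         0.        ] [[-0.012098864499829064, -0.9999243820939872, 0.0022017201850382494], [-0.9977505873611384, 0.011927312547966576, -0.06596593542038477], [0.06593468660968993, -0.0029948805220825184, -0.9978194464893639]] [0.01097462 0.54824441 1.7855343 ]
{'clock': 0.1, 'q': array([ 1.25575034,  0.68989849, -0.19450847,  1.5662103 ,  0.15731069,
        0.90249409, -0.21510909]), 'qd': array([ 0.00170869, -0.00379006, -0.00038006, -0.00420312,  0.00096014,
        0.00079968,  0.00027533]), 'joint_torque': array([-4.20037381e-03, -5.28500605e+01, -1.27200220e+00, -1.53836954e+01,
       -5.26001269e-02,  1.99842099e-03,  5.04515333e-05]), 'tool_pos': array([ 0.21340192, -0.58686642,  0.24599886]), 'eef_rot': array([ 8.19106281e-01, -5.73641216e-01, -6.98886014e-04, -4.08867914e-04]), 'contact_force': array([ 0.58944224,  0.68108742, -0.38980074]), 'moment': array([ 0.00265405,  0.02064884, -0.01199471]), 'opening': 1.0034424635419568}
```

View pics/scene0.png

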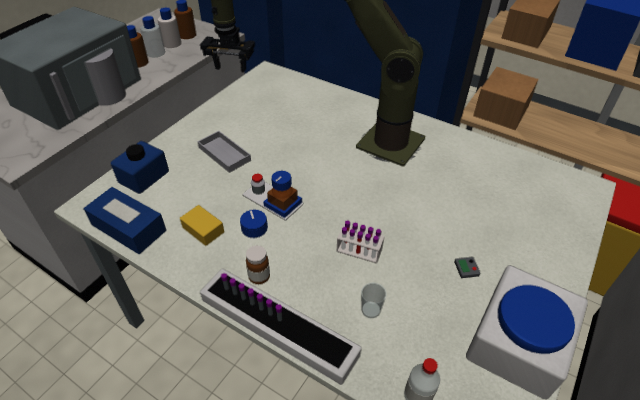

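View pics/top0.png

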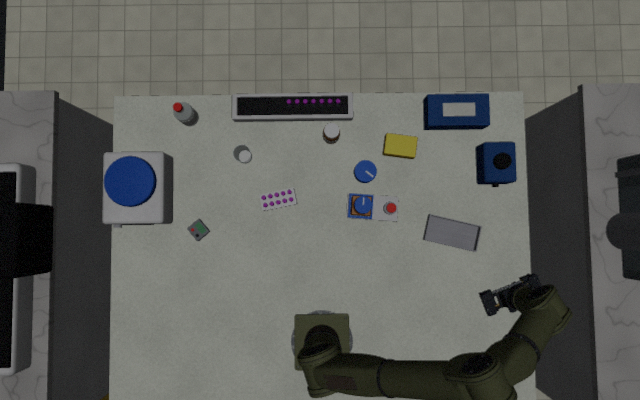

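The scene view shows the blue cap on the amber jar at about (281,180), with the red plunger at (257,178). A bigger loose cap lies at (253,222). In the top view these are at (360,204), (391,208) and (365,171).

Candidates for the cap in the top view:
- (360,204): on the jar, smaller
- (365,171): loose decoy, larger
- (130,180): centrifuge lid

I choose (360,204) and will check it in a close crop.

```bash
cat > h.py <<'E'
import numpy as np, cv2
from plant import r
def ray(s,px,z):
    u=cv2.undistortPoints(np.array([[px]],float),s["mtx"],np.array(s["dist"]))[0,0]
    R=np.array(s["R"]);c=-R.T@s["t"];d=R.T@np.array([u[0],u[1],1]);return c+d*(z-c[2])/d[2]
def crop(n,x0,y0,w,h,k,out,s=None):
    s=s or r.snapshot(n); cv2.imwrite(out,cv2.resize(s["image"][y0:y0+h,x0:x0+w,::-1],None,fx=k,fy=k,interpolation=cv2.INTER_CUBIC)); return s
E
python3 - <<'E'
import cv2,numpy as np
a=cv2.resize(cv2.imread("pics/top0.png")[155:230,340:410],None,fx=8,fy=8,interpolation=cv2.INTER_CUBIC)
b=cv2.resize(cv2.imread("pics/scene0.png")[165:225,238:308],None,fx=8,fy=8,interpolation=cv2.INTER_CUBIC)
cv2.imwrite("pics/a.png",a);cv2.imwrite("pics/b.png",b)
E
```

```text
(no output)
```

View pics/a.png

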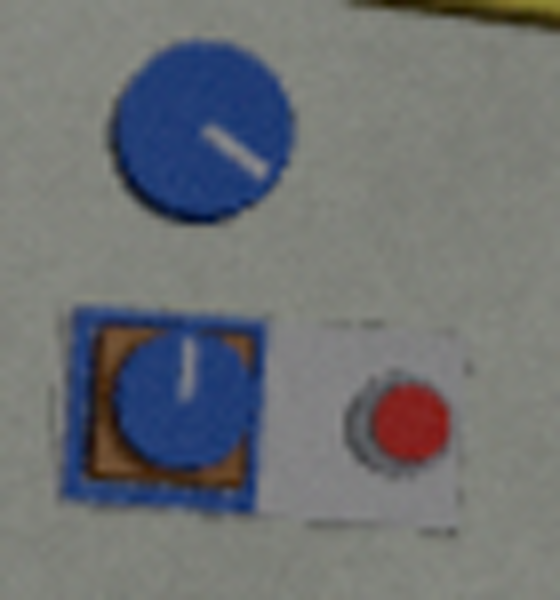

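View pics/b.png

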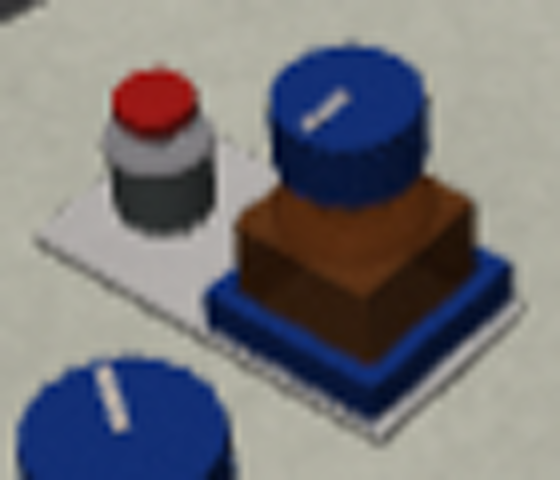

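The top crop shows the smaller cap centred at (183,400), with its white line pointing up the image at (189,342). The red head is at (411,423). The scene crop confirms that this cap sits on the amber jar in the blue pocket, next to the red plunger. The loose cap is larger, so it's the decoy.

Run:
```python
from h import *
T=r.snapshot("top");S=r.snapshot("scene")
f=lambda x,y,x0,y0:(x0+(x+.5)/8-.5,y0+(y+.5)/8-.5)
t=lambda x,y,z:ray(T,f(x,y,340,155),z)
s=lambda x,y,z:ray(S,f(x,y,238,165),z)
print("cap",t(183,400,.134),s(348,88,.134));print("red",t(411,423,.073),s(155,100,.073))
print("line",t(185,398,.134),t(189,342,.134))
c=[t(*p,.032)[:2] for p in((75,308),(268,318),(252,512),(62,498))];print(c,np.mean(c,0))
print("scene wall corners",s(515,268,.032),s(373,395,.032),s(207,295,.032))
st=r.get_state();from scipy.spatial.transform import Rotation as Ro
print(Ro.from_quat(st["eef_rot"]).as_matrix())
```

```text
cap [ 0.50741101 -0.1502114   0.134     ] [ 0.50437382 -0.1524821   0.134     ]
red [ 0.49838182 -0.26078124  0.073     ] [ 0.5004591  -0.25773964  0.073     ]
line [ 0.5082898  -0.15111641  0.134     ] [ 0.53319819 -0.15334997  0.134     ]
[array([ 0.55620579, -0.1097117 ]), array([ 0.5503868, -0.2007296]), array([ 0.45902288, -0.19140425]), array([ 0.46667915, -0.10213495])] [ 0.50807366 -0.15099512]
scene wall corners [ 0.46820382 -0.09911182  0.032     ] [ 0.55940239 -0.10711009  0.032     ] [ 0.54997032 -0.1973436   0.032     ]
[[ 3.41806845e-01 -9.39770113e-01 -4.63115658e-04]
 [-9.39769578e-01 -3.41807147e-01  1.00763047e-03]
 [-1.10523724e-03  9.08070147e-05 -9.99999385e-01]]
```

```bash
python3 -m pendant '[[[0,0,-0.1],[-0.02,-0.035,0],0],[[0,0,-0.23],[-0.04,-0.073,0.01],0],[[0,0,-0.36],[-0.063,-0.115,0.02],0],[[0,0,-0.5],[-0.087,-0.158,0.03],0],[[0,0,-0.64],[-0.11,-0.2,0.04],0],[[0,0,-0.78],[-0.133,-0.242,0.05],0],[[0,0,-0.91],[-0.156,-0.284,0.06],0],[[0,0,-1.03],[-0.178,-0.324,0.07],0],[[0,0,-1.12],[-0.197,-0.358,0.075],0],[[0,0,-1.15],[-0.21,-0.381,0.08],0]]' 40
python3 -m pendant '[[[0,0,0],[0,0,0],0],[[0,0,0],[0,0,0],0],[[0,0,0],[0,0,0],0]]'
python3 - <<'E'
from h import *
a=crop("top",340,155,70,75,8,"pics/a2.png");b=crop("scene",228,155,80,70,7,"pics/b2.png")
A=cv2.imread("pics/a2.png");B=cv2.imread("pics/b2.png");h=max(A.shape[0],B.shape[0])
pad=lambda I:cv2.copyMakeBorder(I,0,h-I.shape[0],0,0,cv2.BORDER_CONSTANT)
C=np.hstack([pad(A),pad(B)]);C=cv2.resize(C,None,fx=.7,fy=.7,interpolation=cv2.INTER_AREA);cv2.imwrite("pics/c2.png",C)
s=r.get_state();print(s["clock"],s["q"],s["tool_pos"],s["eef_rot"],s["contact_force"],s["opening"])
E
```

```text
clock: 1.2
tool_pos: [0.5021, -0.2565, 0.1664]
eef_rot: [0.999, -0.033, 0.001, -0.001]
contact_force: [1.3, -1.4, 0.4]
opening: 0.112
clock: 1.5
tool_pos: [0.4987, -0.2615, 0.1667]
eef_rot: [0.999, -0.037, -0.001, 0.001]
contact_force: [0.7, -0.4, 0.6]
opening: 0.005
1.6 [ 0.64362458  0.74181661 -0.41388873  1.82356565  0.45415023  0.67154097
 -0.10957317] [ 0.4988398  -0.26153174  0.16681442] [ 9.99298847e-01 -3.74350858e-02 -3.09209927e-04  5.77643961e-04] [ 0.27583426  0.48306076 -0.71057314] 0.004826174512520067
```

View pics/c2.png

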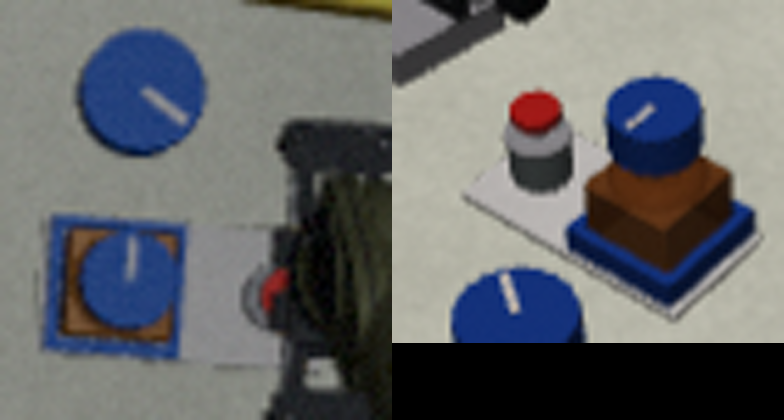

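The crops show the fingertip directly above the plunger at about (525,5), and the cap undisturbed. Descending.

```bash
python3 -m pendant '[[[0,0,0],[0,-0.002,0.03],0],[[0,0,0],[0,-0.002,0.06],0],[[0,0,0],[0,-0.002,0.08],0],[[0,0,0],[0,-0.002,0.085],0],[[0,0,0],[0,-0.002,0.087],0],[[0,0,0],[0,-0.002,0.089],0],[[0,0,0],[0,-0.002,0.091],0],[[0,0,0],[0,-0.002,0.093],0],[[0,0,0],[0,-0.002,0.095],0],[[0,0,0],[0,-0.002,0.095],0]]'
```

```text
clock: 2.6
tool_pos: [0.4997, -0.2585, 0.0722]
eef_rot: [0.999, -0.036, -0.0, 0.001]
contact_force: [-4.0, -0.7, 6.0]
opening: 0.006
```

```bash
python3 -m pendant '[[[0,0,0],[0,0,0.001],0],[[0,0,0],[0,0,0.002],0],[[0,0,0],[0,0,0.003],0],[[0,0,0],[0,0,0.003],0]]'
```

```text
clock: 3.0
tool_pos: [0.4997, -0.2585, 0.0695]
eef_rot: [0.999, -0.036, -0.0, 0.001]
contact_force: [-3.1, -1.6, 6.6]
opening: 0.006
```

```bash
python3 -m pendant '[[[0,0,0],[0,0,0.001],0],[[0,0,0],[0,0,0.002],0],[[0,0,0],[0,0,0.002],0]]'; python3 -m pendant '[[[0,0,0],[0,0,0.001],0],[[0,0,0],[0,0,0.001],0],[[0,0,0],[0,0,0.001],0]]'
```

```text
clock: 3.3
tool_pos: [0.4998, -0.2585, 0.0693]
eef_rot: [0.999, -0.036, 0.0, 0.001]
contact_force: [-6.5, 1.6, 22.8]
opening: 0.004
clock: 3.6
tool_pos: [0.4998, -0.2586, 0.0692]
eef_rot: [0.999, -0.036, 0.0, 0.001]
contact_force: [-8.7, 2.3, 29.9]
opening: 0.004
```

The plunger has reached its stop: position stalls at 0.0693 while the force climbs to 30 N. Next, retreat and go above the cap with the jaws open and turned clockwise.

```bash
python3 -m pendant '[[[0,0,0],[0,0,-0.02],0],[[0,0,0],[0,0,-0.05],0],[[0,0,0],[0,0,-0.09],0],[[0,0,0.1],[0,-0.02,-0.115],0.5],[[0,0,0.22],[0,-0.05,-0.115],1],[[0,0,0.35],[0,-0.08,-0.115],1],[[0,0,0.47],[-0.001,-0.1,-0.115],1],[[0,0,0.57],[-0.0016,-0.1077,-0.115],1],[[0,0,0.6],[-0.0016,-0.1077,-0.115],1],[[0,0,0.6],[-0.0016,-0.1077,-0.115],1]]'
python3 -m pendant '[[[0,0,0],[0,0,0],1],[[0,0,0],[0,0,0],1]]'
python3 - <<'E'
from h import *
a=crop("top",340,155,70,75,8,"pics/a3.png");b=crop("scene",238,135,80,80,8,"pics/b3.png")
A=cv2.imread("pics/a3.png");B=cv2.imread("pics/b3.png");h=max(A.shape[0],B.shape[0])
pad=lambda I:cv2.copyMakeBorder(I,0,h-I.shape[0],0,0,cv2.BORDER_CONSTANT)
C=np.hstack([pad(A),pad(B)]);C=cv2.resize(C,None,fx=.65,fy=.65,interpolation=cv2.INTER_AREA);cv2.imwrite("pics/c3.png",C)
s=r.get_state();print(s["clock"],s["q"],s["tool_pos"],s["eef_rot"],s["contact_force"],s["opening"])
E
```

```text
clock: 4.6
tool_pos: [0.507, -0.1505, 0.181]
eef_rot: [0.944, -0.329, 0.001, 0.0]
contact_force: [0.8, -1.0, -0.2]
opening: 0.617
clock: 4.8
tool_pos: [0.5063, -0.1512, 0.1807]
eef_rot: [0.944, -0.33, 0.0, 0.0]
contact_force: [-0.2, 0.3, -0.4]
opening: 0.797
4.9 [ 0.34588761  0.66495951 -0.23343819  1.92205762  0.26210684  0.58352224
 -0.73190903] [ 0.50620049 -0.15095733  0.18066133] [ 9.43981986e-01 -3.29996964e-01  1.13347842e-04 -4.07612918e-06] [ 0.1626757  -0.45419283 -0.05314684] 0.8934526840823264
```

View pics/c3.png

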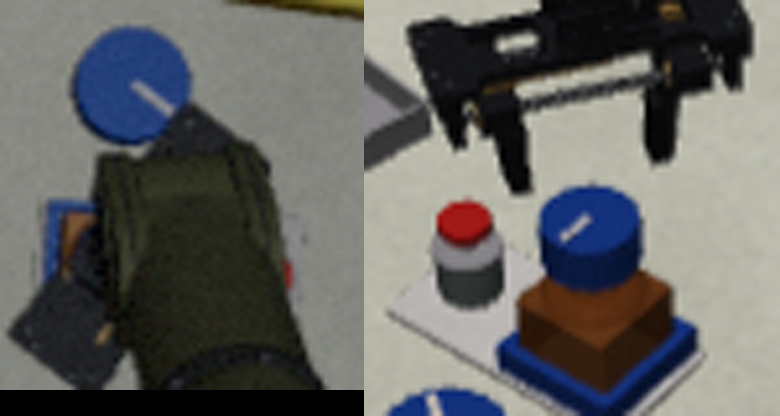

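The jaws straddle the cap centrally: tips at (515,187) and (660,158), cap top at (590,215). Descend and grip.

```bash
python3 -m pendant '[[[0,0,0],[0,0,0.02],1],[[0,0,0],[0,0,0.045],1],[[0,0,0],[0,0,0.063],1],[[0,0,0],[0,0,0.07],1],[[0,0,0],[0,0,0.072],1],[[0,0,0],[0,0,0.072],1]]'
python3 -m pendant '[[[0,0,0],[0,0,0],0.75],[[0,0,0],[0,0,0],0.7],[[0,0,0],[0,0,0],0.65],[[0,0,0],[0,0,0],0.6],[[0,0,0],[0,0,0],0.5],[[0,0,0],[0,0,0],0.5]]' 15
```

```text
clock: 5.5
tool_pos: [0.5065, -0.1504, 0.109]
eef_rot: [0.944, -0.33, 0.0, -0.0]
contact_force: [-0.3, -0.2, 0.2]
opening: 1.003
clock: 6.1
tool_pos: [0.5069, -0.1505, 0.109]
eef_rot: [0.944, -0.33, 0.001, -0.0]
contact_force: [1.1, -0.3, 0.8]
opening: 0.689
```

```bash
python3 -m pendant '[[[0,0,0],[0,0,0],0.3],[[0,0,0],[0,0,0],0.3],[[0,0,-0.06],[0,0,0],0.3],[[0,0,-0.12],[0,0,0],0.3],[[0,0,-0.18],[0,0,-0.0001],0.3],[[0,0,-0.24],[0,0,-0.0003],0.3],[[0,0,-0.3],[0,0,-0.0004],0.3],[[0,0,-0.3],[0,0,-0.0004],0.3]]' 45
python3 - <<'E'
from h import *
s=r.get_state();print(s["q"],s["eef_rot"],s["contact_force"],s["moment"])
crop("scene",248,135,70,70,8,"pics/d.png")
E
```

```text
clock: 6.9
tool_pos: [0.5072, -0.1505, 0.1093]
eef_rot: [0.983, -0.185, 0.001, -0.0]
contact_force: [3.4, -0.8, 1.0]
opening: 0.682
[ 0.35198947  0.78758342 -0.24927453  1.96681952  0.42622795  0.43548911
 -0.58872361] [ 9.82674070e-01 -1.85338881e-01  1.05906761e-03 -2.22802576e-04] [ 3.39998556 -0.83032336  1.02914665] [-0.27279991 -0.72410162 -0.21145936]
```

View pics/d.png

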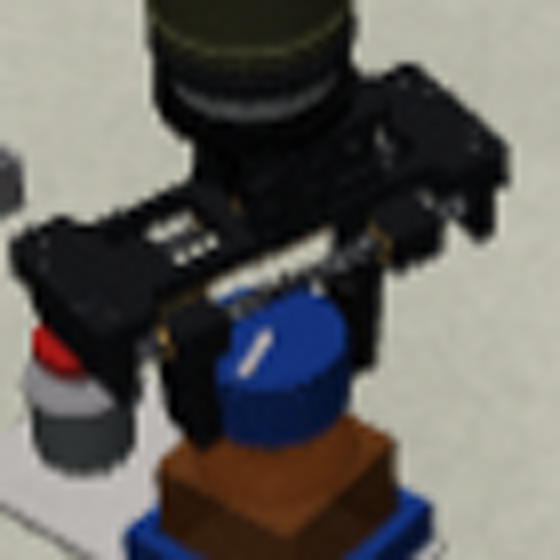

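The cap is gripped and its white line has turned: in the crop it runs from (270,335) to (245,373).

```bash
cat >> h.py <<'E'
def ang(s,a,b,x0,y0,k,z):
    f=lambda p:(x0+(p[0]+.5)/k-.5,y0+(p[1]+.5)/k-.5)
    d=ray(s,f(b),z)-ray(s,f(a),z);return np.arctan2(d[1],d[0])
E
python3 - <<'E'
from h import *
S=r.snapshot("scene")
print(ang(S,(347,92),(305,128),238,165,8,.134),ang(S,(270,335),(245,373),248,135,8,.1345))
E
python3 -m pendant '[[[0,0,-0.08],[0,0,-0.0001],0.3],[[0,0,-0.16],[0,0,-0.0003],0.3],[[0,0,-0.24],[0,0,-0.0005],0.3],[[0,0,-0.32],[0,0,-0.0006],0.3],[[0,0,-0.4],[0,0,-0.0008],0.3],[[0,0,-0.48],[0,0,-0.001],0.3],[[0,0,-0.56],[0,0,-0.0011],0.3],[[0,0,-0.6],[0,0,-0.0012],0.3],[[0,0,-0.6],[0,0,-0.0012],0.3]]'
```

```text
-0.0659881980615573 0.19227176833522028
clock: 7.9
tool_pos: [0.5066, -0.1505, 0.1105]
eef_rot: [0.994, 0.113, 0.0, 0.0]
contact_force: [2.9, -1.8, 2.2]
opening: 0.685
```

```bash
python3 -m pendant '[[[0,0,-0.08],[0,0,-0.0002],0.3],[[0,0,-0.16],[0,0,-0.0004],0.3],[[0,0,-0.24],[0,0,-0.0006],0.3],[[0,0,-0.32],[0,0,-0.0007],0.3],[[0,0,-0.4],[0,0,-0.0009],0.3],[[0,0,-0.48],[0,0,-0.001],0.3],[[0,0,-0.54],[0,0,-0.0011],0.3],[[0,0,-0.54],[0,0,-0.0011],0.3]]'
python3 - <<'E'
from h import *
s=r.get_state();print(s["q"],s["eef_rot"],s["contact_force"],s["moment"])
crop("scene",248,135,70,70,8,"pics/e.png")
E
```

```text
clock: 8.7
tool_pos: [0.5061, -0.1508, 0.1115]
eef_rot: [0.927, 0.374, -0.0, 0.0]
contact_force: [2.0, -3.0, 3.2]
opening: 0.682
[ 0.53022649  0.82791266 -0.55377921  1.95736705  0.78265481  0.58287575
  0.20753229] [ 9.27466253e-01  3.73906616e-01 -2.61697313e-04  3.51104858e-04] [ 2.01888706 -2.95314463  3.21608461] [-0.48127801 -0.64299434 -0.23601617]
```

View pics/e.png

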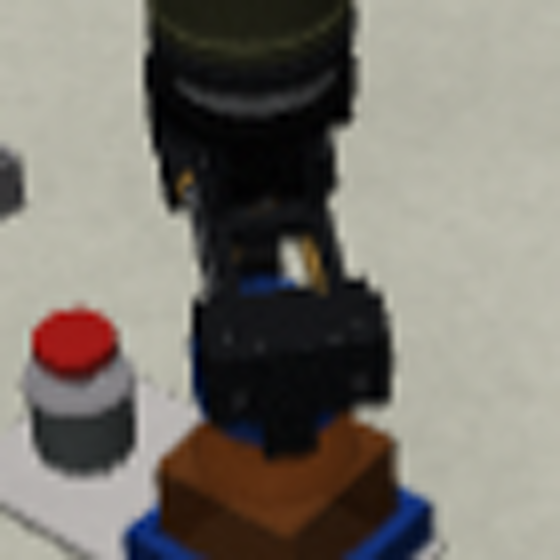

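The line is hidden by the finger. The tool has turned 1.44 rad with little slip. Counting the seal's play and the jar's own play, that is marginal, so I add 0.08 rad and then test-lift gently.

```bash
python3 -m pendant '[[[0,0,-0.04],[0,0,-0.0001],0.3],[[0,0,-0.08],[0,0,-0.0002],0.3],[[0,0,-0.08],[0,0,-0.0002],0.3],[[0,0,-0.08],[0,0,-0.0002],0.3]]'
python3 -m pendant '[[[0,0,0],[0,0,-0.0005],0.3],[[0,0,0],[0,0,-0.001],0.3],[[0,0,0],[0,0,-0.0015],0.3],[[0,0,0],[0,0,-0.0015],0.3],[[0,0,0],[0,0,-0.0015],0.3]]'
```

```text
clock: 9.15
tool_pos: [0.506, -0.1508, 0.1117]
eef_rot: [0.912, 0.41, -0.0, 0.0]
contact_force: [1.9, -3.9, 3.9]
opening: 0.681
clock: 9.65
tool_pos: [0.5054, -0.15, 0.1125]
eef_rot: [0.911, 0.411, -0.001, -0.001]
contact_force: [1.5, -2.2, -5.5]
opening: 0.685
```

```bash
python3 -m pendant '[[[0,0,0],[0,0,0.0005],0.3],[[0,0,0],[0,0,0.001],0.3],[[0,0,-0.05],[0,0,0.0008],0.3],[[0,0,-0.1],[0,0,0.0007],0.3],[[0,0,-0.1],[0,0,0.0007],0.3]]'
python3 -c "
from plant import r;s=r.get_state();print(s['moment'],s['contact_force'],s['tool_pos'])"
python3 -m pendant '[[[0,0,0],[0,0,-0.0005],0.3],[[0,0,0],[0,0,-0.001],0.3],[[0,0,0],[0,0,-0.0015],0.3],[[0,0,0],[0,0,-0.0015],0.3],[[0,0,0],[0,0,-0.0015],0.3]]'
python3 - <<'E'
from h import *
s=r.get_state();print(s['moment'],s['contact_force'],s['tool_pos'])
crop("scene",248,135,70,70,8,"pics/f.png")
a,b=cv2.imread("pics/e.png"),cv2.imread("pics/f.png")
for n,i in(("e",a),("f",b)): print(n,[ (np.argmax(i[:,x,0].astype(int)-i[:,x,2]>40)) for x in(150,420)])
E
```

```text
clock: 10.15
tool_pos: [0.5059, -0.1506, 0.1125]
eef_rot: [0.89, 0.456, -0.0, 0.0]
contact_force: [1.2, -2.4, -2.6]
opening: 0.682
[-0.58511509 -0.37087154 -0.29499365] [ 1.18750902 -2.42228387 -2.64409392] [ 0.50588316 -0.15063177  0.11245605]
clock: 10.65
tool_pos: [0.5055, -0.1498, 0.1135]
eef_rot: [0.89, 0.457, -0.001, -0.001]
contact_force: [-0.1, -0.6, -9.2]
opening: 0.681
[-0.13906497 -0.18063705 -0.15382114] [-0.10715455 -0.6144084  -9.23044063] [ 0.50548255 -0.1498482   0.11351449]
e [np.int64(509), np.int64(496)]
f [np.int64(509), np.int64(496)]
```

View pics/f.png

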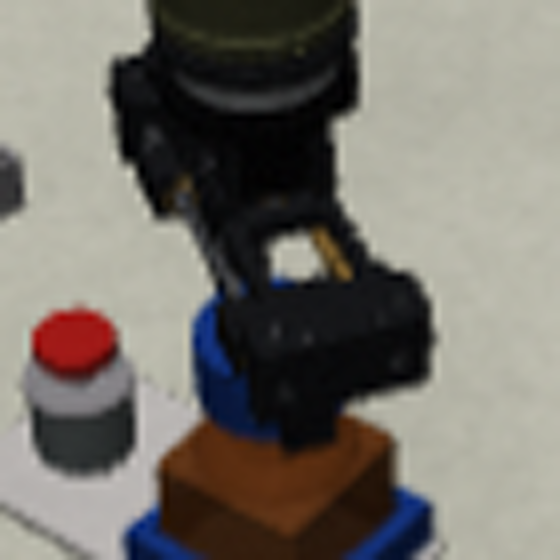

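Lifting meets about 9 N. The jar hasn't visibly moved. The neutral height tracks 2 mm/rad, so the cap did turn. The likely cause is twist still stored against the seal's drive lugs, so I'll lower, turn back half the play and try the lift again.

```bash
python3 -m pendant '[[[0,0,0],[0,0,0.0005],0.3],[[0,0,0],[0,0,0.001],0.3],[[0,0,0.04],[0,0,0.001],0.3],[[0,0,0.08],[0,0,0.001],0.3],[[0,0,0.08],[0,0,0.001],0.3],[[0,0,0.08],[0,0,0.001],0.3]]'
python3 -c "
from plant import r;s=r.get_state();print(s['moment'],s['contact_force'],s['tool_pos'])"
python3 -m pendant '[[[0,0,0],[0,0,-0.0004],0.3],[[0,0,0],[0,0,-0.0008],0.3],[[0,0,0],[0,0,-0.001],0.3],[[0,0,0],[0,0,-0.001],0.3]]'
python3 -c "
from plant import r;s=r.get_state();print(s['moment'],s['contact_force'],s['tool_pos'])"
```

```text
clock: 11.3
tool_pos: [0.507, -0.1504, 0.1136]
eef_rot: [0.907, 0.421, 0.001, 0.001]
contact_force: [0.7, -0.4, 0.1]
opening: 0.685
[-0.31480781 -0.0987514   0.03834399] [ 0.65637047 -0.35591503  0.14752529] [ 0.50695772 -0.15043014  0.11357002]
clock: 11.7
tool_pos: [0.5065, -0.1503, 0.1141]
eef_rot: [0.907, 0.421, 0.0, 0.0]
contact_force: [0.4, -2.0, -0.8]
opening: 0.683
[-0.33957803 -0.32169634  0.01028114] [ 0.40971273 -1.985331   -0.77316634] [ 0.50654025 -0.15034209  0.11405504]
```

The pull has dropped to about the cap's weight, -0.8 N. Lifting on slowly.

```bash
python3 -m pendant '[[[0,0,0],[0,0,-0.0005],0.3],[[0,0,0],[0,0,-0.001],0.3],[[0,0,0],[0,0,-0.0015],0.3],[[0,0,0],[0,0,-0.002],0.3],[[0,0,0],[0,0,-0.002],0.3]]'
python3 -c "
from plant import r;s=r.get_state();print(s['moment'],s['contact_force'],s['tool_pos'])"
```

```text
clock: 12.2
tool_pos: [0.5059, -0.1503, 0.1159]
eef_rot: [0.907, 0.421, -0.0, -0.0]
contact_force: [-0.7, -0.8, -0.9]
opening: 0.683
[-0.2269364  -0.03443633 -0.01640113] [-0.65050274 -0.84499205 -0.94361371] [ 0.50590945 -0.1502505   0.11590014]
```

```bash
python3 -m pendant '[[[0,0,0],[0,0,-0.002],0.3],[[0,0,0],[0,0,-0.006],0.3],[[0,0,0],[0,0,-0.012],0.3],[[0,0,0],[0,0,-0.018],0.3],[[0,0,0],[0,0,-0.024],0.3],[[0,0,0],[0,0,-0.03],0.3]]'
python3 -m pendant '[[[0,0,0],[0,0,-0.006],0.3],[[0,0,0],[0,0,-0.012],0.3],[[0,0,0],[0,0,-0.017],0.3],[[0,0,0],[0,0,-0.02],0.3],[[0,0,0],[0,0,-0.022],0.3],[[0,0,0],[0,0,-0.022],0.3],[[0,0,0],[0,0,-0.022],0.3],[[0,0,0],[0,0,-0.022],0.3],[[0,0,0],[0,0,-0.022],0.3]]'
python3 - <<'E'
from h import *
s=r.get_state();print(s['moment'],s['contact_force'],s['qd'].round(4))
crop("scene",238,125,80,80,7,"pics/g.png")
E
```

```text
clock: 12.8
tool_pos: [0.5064, -0.1502, 0.1467]
eef_rot: [0.907, 0.421, 0.0, 0.0]
contact_force: [0.1, -0.1, -0.9]
opening: 0.686
clock: 13.7
tool_pos: [0.5061, -0.1503, 0.1677]
eef_rot: [0.907, 0.421, -0.0, -0.0]
contact_force: [0.1, 0.0, -1.1]
opening: 0.69
[ 0.00998541 -0.14461193  0.03025059] [ 0.09022199  0.00597063 -1.05322295] [-0.0007 -0.0029 -0.0006 -0.0009 -0.0001  0.0003  0.0013]
```

View pics/g.png

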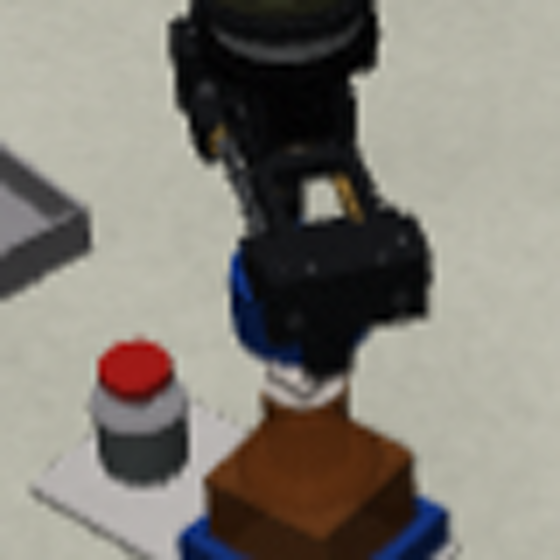

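The jar sits in its pocket with the white seal visible at (305,385). The cap is held above it, with its lower edge at about y=362 in the crop. I'll check that height by projection.

Run:
```python
from h import *
S=r.snapshot("scene");R=np.array(S["R"]);t=np.array(S["t"]);c=-R.T@t
ctr=np.array([.506,-.1505]);th=np.linspace(0,6.3,100)
for n,rad,z in(("cap edge",.031,.154),("cap edge",.031,.159),("cap edge",.031,.164),("mouth",.025,.129),("captop",.031,.193)):
    P=np.c_[ctr[0]+rad*np.cos(th),ctr[1]+rad*np.sin(th),0*th+z]
    q=cv2.projectPoints(P,cv2.Rodrigues(R)[0],t,S["mtx"],np.array(S["dist"]))[0][:,0]
    q=(q-[238,125]+.5)*7-.5;print(n,z,q.min(0).round(),q.max(0).round())
```

```text
cap edge 0.154 [234. 282.] [373. 374.]
cap edge 0.159 [234. 274.] [373. 366.]
cap edge 0.164 [233. 265.] [372. 357.]
mouth 0.129 [251. 332.] [362. 406.]
captop 0.193 [229. 216.] [370. 307.]
```

```bash
python3 -c "
from plant import r
s=r.get_state();print(s['clock'],s['tool_pos'],s['eef_rot'],s['contact_force'],s['opening']);r.finish_job()"
```

```text
13.8 [ 0.5061086  -0.15026643  0.16778014] [ 9.07280769e-01  4.20525369e-01 -1.36101459e-04 -4.79659539e-05] [ 0.26476705 -0.33840469 -1.16194183] 0.6861271836378536
the job is handed in; nothing more can be done
```

The cap is off and held level and still above the jar's mouth, and the job is handed in at 13.8 s of the 51 s allowed.

- **Venting:** I pressed the red plunger until its travel stalled at the stop, with the force climbing to about 30 N, and then let it go.
- **Unscrewing:** I gripped the smaller cap, the one on the jar, and turned it anticlockwise about 1.6 rad. Because of its play, the seal should be between about 1.4 and 1.6 rad.
- **Lifting:** Two small test lifts met 5 to 9 N, so I stopped each within about 1 mm. Turning the cap back 0.08 rad, within the seal's play, released it, and it then came up freely at about 1 N.
- **Last checks:** The cap's lower edge is at about 0.16 m, so it is about 3 cm above the mouth. In the last view the jar stands in its pocket.

**Not confirmed:**
- The seal angle could not be checked directly, because a finger hid the white line after the first 0.3 rad. The early line reading was 0.26 rad for 0.30 rad of tool turn. The estimate rests on the tool's angle and on the cap coming free.
- The 9 N pull exceeded the jar's weight. The pictures showed no movement of the jar, but they could not rule out a lift of under 1 mm.
- I did not take a final look at the other objects on the bench.

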